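# Index the parts carousel to the thread-lock bay and latch it

### The arm

A 6-joint arm with a two-finger parallel gripper is mounted at the origin on a cart in front of the work surface, level with it; the furniture and walls round the work are solid. World frame = base frame: x ahead of the robot, y to its left, z up, the work surface at z = 0. Lengths are in m, angles in degrees, forces in N, time in s.
With the tool pointing down it reaches from about 0.25 to 0.725 m from the base axis. Payload 9.7 kg.
Tool frame: the origin (TCP) lies between the finger pads; the fingertips stand 25 mm ahead of it and the grasp point (between the pads) lies 6 mm ahead of it; z points along the fingers, y is the line along which they close (so a half turn about z gives the same grasp; the last joint's range is limited). The gripper opens to 85 mm and grips with 20 to 120 N. Pads are 22 mm wide; open, the fingers measure 114 mm over their backs; the gripper's body (76 mm by 85 mm) begins 54 mm behind the grasp point. The pads swing forward as they close: fully open they stand 13 mm farther back than shut.
Start: joints at [-73.797, 4.979, 10.078, 95.1, 0, 90], TCP at [0.153, -0.528, 0.256] pointing down, gripper open.
Joint ranges: [-179.16, 179.16], [-48.56, 103.87], [-65.8, 70.77], [-126.05, 130.52], [-82.76, 87.17], [-180, 180]. Speed limits (degrees/s): [127.2, 127.2, 147.25, 180, 180, 180].

### API

Orientations are given as [roll, pitch, yaw] about the fixed x, y, z axes, in that order (R = Rz(yaw) Ry(pitch) Rx(roll)).
In Python, from workcell import bot gives the robot as it stands. The module is installed in compiled form; this text tells all that it offers.
- The arm moves only by the shell command python3 -m pendant 'ROWS' [FORCE]. ROWS is a JSON list of rows, 1 to 5 of them, each of 5 numbers: dx, dy, dz in m, then a turn about the tool's z in degrees, then the finger opening in m; each row is the pose to reach, as a shift and turn from the pose commanded when the command began, along the tool's axes at that moment; what a row does not reach only later rows make up. A row lasts 1/12 s, in which the tool goes at most 0.0417 m and 7.16 degrees, less where a joint would pass 70% of its speed; a pose out of reach is approached as far as the arm can. The fingers move at their own pace and stop on an object; FORCE is the grip in N (left out, the last holds). Time passes only in rows, so rows that do not move let the fingers close. It prints the time, the measured TCP pose, the force, the opening and the grip force at its end. Input that does not fit is refused with a message, and nothing moves.
- bot.get_obs(): the state, without advancing time (a new reading comes with each control period).
- bot.camera(name): name is "scene" or "top" or "wrist"; returns the picture (400x640x3 uint8, blue, green, red); there is no depth.
- bot.camera_info(name): a dict with "mtx" (3x3 intrinsics, pixels), "extrinsics" (4x4, takes a point from camera to world coordinates). Camera axes: x right, y down, z forward; pixel columns grow to the right and rows downward; lengths in m; the calibration is good to about 2 mm. A picture is of the moment at which its call begins: read the wrist's pose just before it. camera_info takes no time and is no camera call; for the wrist camera it gives the pose at the moment of the call.
- bot.job_done(): hands the job in; it is judged then, once.
The state is a dict: "time": time; "q": joint angles; "qd": joint speeds; "joint_efforts": joint torques, N m; "ee_pos": TCP position; "tcp_rot": TCP orientation; "wrist_force": force on the tool from outside, world axes, zero at the start; "torque": the same for the moment, N m; "opening": finger opening in m; "grasp_force": force on a finger pad.
Only numpy, scipy, OpenCV 4.12 (cv2) and the standard library are available. Lean on these libraries where they do the work, as an engineer would, in place of code of your own. Each camera call takes 0.05 s, during which the arm holds its last target. There are 200 camera calls.

### The job

The blue parts carousel on the bench is latched with the wrong bay at the front. Push the latch's red thumb plate outward as far as it goes to free the tray, push the tray round by the black lugs on its rim, either way, until the bay with the blue-capped thread-lock bottle faces the red arrow on the front of the stand, and then push the thumb plate fully home so that the fork locks the tray there. Only push, with the fingertips: do not pinch the plate, keep the bottle upright, touch neither it nor the other things in the bays, and leave the things round about where they lie.

Things in the scene. Friction and masses are not known exactly. Their poses are not given: they have to be found in the camera images.
- stand: Fixed stand of the carousel, dark round foot plate 224 mm across. Origin on the bench on the tray's axis; z up; -x is its front, roughly toward the robot. The latch is mounted on it along the radial line (-0.5, -0.866) of its frame (60 degrees from the front, toward -y); the grey latch bed and its guides reach 260 from the axis, 59 wide, 66 high.
- front_arrow (a point): The red arrow on a tongue at the front of the stand, pointing at the tray; 168 mm from the tray's axis, 15 above the bench. The chosen bay has to face it.
- tray (a joint): Angle of the tray, rad; 0 at the start, positive anticlockwise from above, endless either way once unlatched. Turns easily (1 N at a lug) and stops when let go. Round blue dish 244 mm across, wall top 64 above the bench, six equal bays, one centre every 60 degrees; at the start one faces the arrow exactly. Bay floors 36 above the bench.
- front_lug (a point): Top of the lug of the bay that faces front at the start; turns with the tray. Each bay has such a black post outside the dish wall on its centre line: 21 mm in diameter, 146 from the axis, from 30 to 68 above the bench. 125 are free between two lugs: closed fingers, tips about 46 above the bench and 142 from the axis, go down between them and push one along the circle.
- tray_hub (a point): Point on the tray's axis, 36 mm above the bench, turning with the tray (its axes lie along the stand's when joint tray is 0). The black hub is 52 across, top 72.
- latch (a joint): Travel of the forked latch along its radial line, m: 0 = home, the fork straddles a lug and locks the tray; 0.045 = fully outward at its stop; clear of the lugs from 0.034. Slides with about 3 N and stays where left. The fork's mouth is flared: pushed home it catches a lug up to 5 degrees off and centres the tray, with about a degree of play left.
- thumb_plate (a point): Centre of the latch's red upright thumb plate: 212 mm from the tray's axis when home, 257 when drawn, 82 above the bench. 10 thick along the latch's line, 46 wide, 64 to 100 above the bench. Push the face toward the tray outward to free, the other face inward to lock. 50 are free between plate and lug; fingertips 72 above the bench clear all below.
- bottle: The thread-lock bottle: small white bottle with blue label and cap, 37 mm across, 78 high, loose in the middle of one of the five bays that do not face front, about 78 from the tray axis; its top is 114 above the bench. Origin at the centre of its underside.
- big_nut: steel hex nut in the bay that faces front at the start, 24x27x13 mm, loose in its bay; leave it there. Origin at the centre of its underside.
- paste_jar: grey jar of assembly paste with an orange cap, 54x54x50 mm, loose in a bay; leave it there. Origin at the centre of its underside.
- hex_bolt: steel hex bolt standing on its head, 24x27x60 mm, loose in a bay; leave it there. Origin at the centre of its underside.
- small_nut: small steel hex nut, 19x22x10 mm, loose in a bay; leave it there. Origin at the centre of its underside.
- hex_bolt_b: second steel hex bolt, like hex_bolt, 24x27x60 mm, loose in a bay; leave it there. Origin at the centre of its underside.
- ratchet: chrome ratchet, 38x183x21 mm, lying loose on the bench beside the work; leave it. Origin at the centre of its underside.
- torch: small black torch, 35x115x36 mm, lying loose on the bench beside the work; leave it. Origin at the centre of its underside.
- screwdriver: screwdriver with yellow handle, 27x195x27 mm, lying loose on the bench beside the work; leave it. Origin at the centre of its underside.

How it is judged:
By the outcome, as a careful person would: the job done as asked, in the order asked, and still so for the second after the job is handed in, with the robot touching nothing.
It also fails if it takes over 67 s, if anything falls off the work surface, if the arm or the gripper's body presses on something with over 40 N, if the wrist force passes 120 N, or if a joint passes its speed limit or range.

## Working session

There is one attempt and no reset: what is moved stays moved. The work goes in short steps, Python scripts to look and compute and a shell command to move; the robot and the scene stay as the last step left them, time stands still between calls to the robot, and variables do not carry over. Pictures are saved under pics/ and viewed, at most 10 in all, crops included, and the job is handed in when it is done.

```bash
mkdir -p pics; python3 - <<'E'
from workcell import bot
import cv2,numpy as np
for n in("top","scene"):
    cv2.imwrite(f"pics/{n}0.png",bot.camera(n)); i=bot.camera_info(n); print(n,i["mtx"],np.round(i["extrinsics"],4))
o=bot.get_obs(); print(o["time"],o["ee_pos"],o["tcp_rot"],o["opening"])
E
```

```text
top [[456.48577435   0.         315.00122606]
 [  0.         456.48577435 203.73786396]
 [  0.           0.           1.        ]] [[ 0.0209 -0.9814  0.1907  0.2489]
 [-0.9997 -0.018   0.0172  0.0161]
 [-0.0135 -0.191  -0.9815  1.8624]
 [ 0.      0.      0.      1.    ]]
scene [[447.10909984   0.         322.35953356]
 [  0.         447.10909984 200.2030277 ]
 [  0.           0.           1.        ]] [[-0.7783 -0.4326  0.4551 -0.1403]
 [-0.6278  0.5427 -0.558   0.9226]
 [-0.0056 -0.72   -0.6939  1.1897]
 [ 0.      0.      0.      1.    ]]
0.1 [ 0.15341916 -0.52798851  0.25563655] [-1.79931037e+02 -3.76515241e-04  1.62012001e+01] 0.08530211021418266
```

View pics/top0.png

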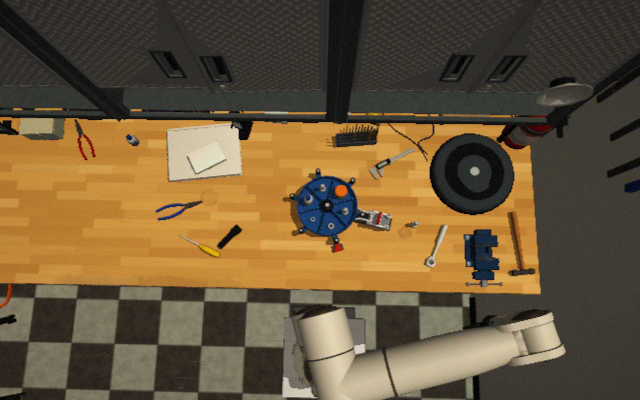

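View pics/scene0.png

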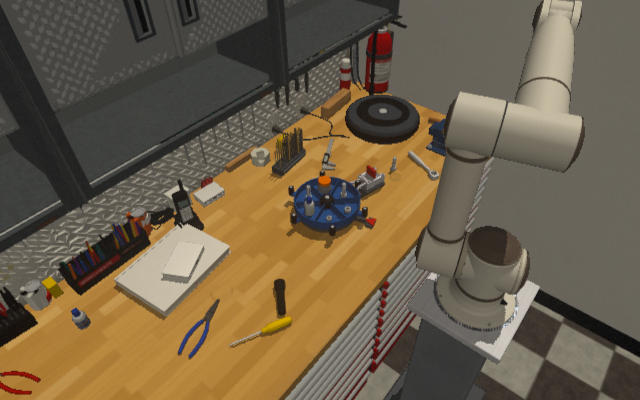

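The top view shows the tray hub at about (327,206), the arrow at about (338,247) and the latch at about (375,219). The scene view shows the bottle at about (309,203). I'll enlarge both.

```bash
python3 - <<'E'
import cv2,numpy as np
a=cv2.imread("pics/top0.png")[165:265,275:405]; b=cv2.imread("pics/scene0.png")[155:255,275:405]
cv2.imwrite("pics/c0.png",np.vstack([cv2.resize(x,None,fx=3,fy=3,interpolation=2)[:] if 0 else cv2.resize(x,(780,600),interpolation=2) for x in (a,)]))
cv2.imwrite("pics/c1.png",cv2.resize(b,(780,600),interpolation=2))
E
```

```text
(no output)
```

View pics/c0.png

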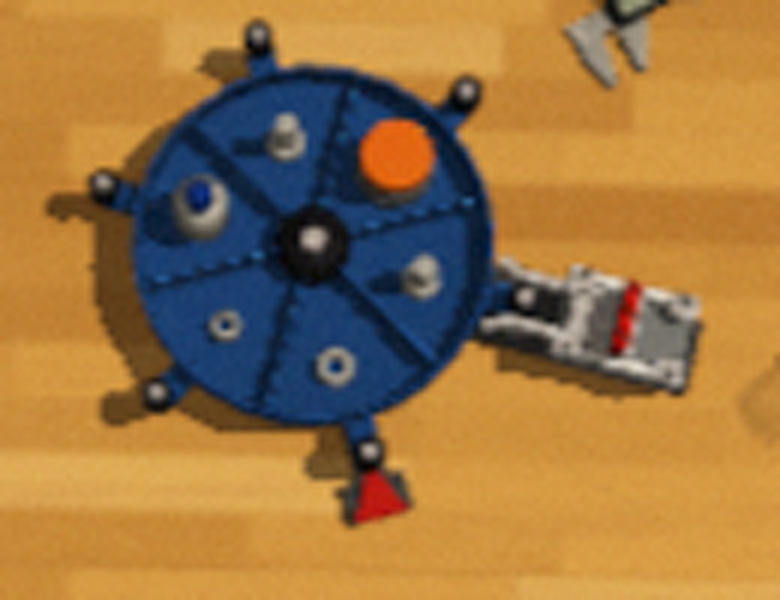

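View pics/c1.png

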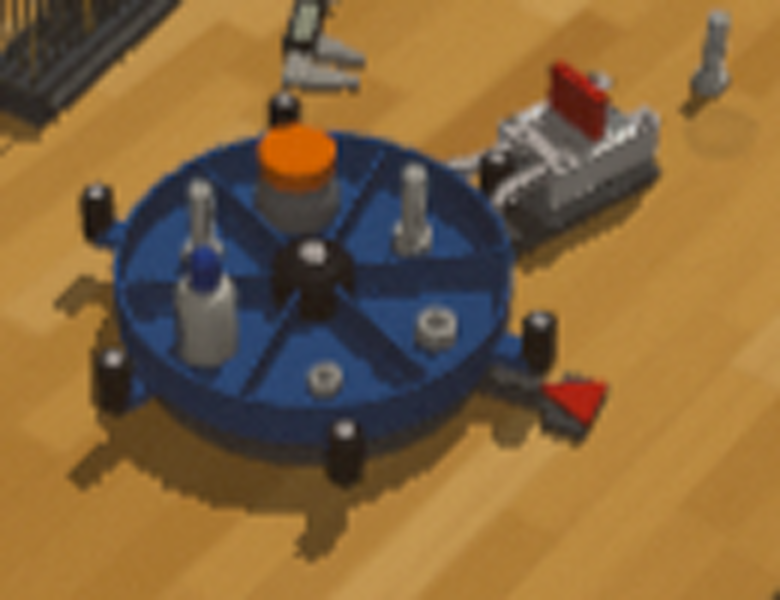

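```bash
cat > h.py <<'E'
from workcell import bot
import numpy as np, cv2
from scipy.optimize import least_squares
def ray(n,uv,z):
    i=bot.camera_info(n); E=i["extrinsics"]; d=E[:3,:3]@np.linalg.inv(i["mtx"])@np.array([uv[0],uv[1],1.])
    return E[:3,3]+d*(z-E[2,3])/d[2]
E
python3 - <<'E'
from h import *
# lug order from front, angle from front going anticlockwise (image ccw)
top=[(368,452),(525,297),(465,95),(257,38),(103,187),(157,393)]
sc=[(540,321),(496,157),(285,98),(96,192),(113,357),(345,430)]
P={}
for n,L,o in(("top",top,(275,165)),("scene",sc,(275,155))):
    P[n]=np.array([ray(n,(o[0]+(u-2.5)/6,o[1]+(v-2.5)/6),.068)[:2] for u,v in L])
def res(p,Q):
    a=p[2]+np.pi+np.radians(60)*np.arange(6)
    return (np.c_[p[0]+.146*np.cos(a),p[1]+.146*np.sin(a)]-Q).ravel()
for n in P:
    s=least_squares(res,[.5,0,0],args=(P[n],)); print(n,s.x[:2],np.degrees(s.x[2]),np.round(s.fun.reshape(6,2)*1000,1).tolist())
print(ray("top",(275+623/6,165+315/6),.1),ray("top",(275+380/6,165+497/6),.015), ray("scene",(275+579/6,155+75/6),.1))
print(bot.get_obs()["ee_pos"])
E
```

```text
top [0.59360044 0.00095374] 15.806727023030664 [[-0.7, -1.0], [-1.3, 0.1], [2.0, -0.7], [0.5, 0.0], [0.8, 0.7], [-1.3, 0.8]]
scene [ 0.5940341 -0.0026804] 15.657574166499632 [[0.6, -0.7], [-0.8, 0.1], [-0.5, 1.4], [0.5, -0.9], [-0.4, 0.3], [0.6, -0.2]]
[ 0.5412186  -0.20319164  0.1       ] [ 0.42796622 -0.0495805   0.015     ] [ 0.54074351 -0.20919328  0.1       ]
[ 0.15341916 -0.52798851  0.25563655]
```

```bash
cat >> h.py <<'E'
C=np.array([.594,-.001]); PSI=15.7
def pol(r,a,z):  # a: world azimuth about tray axis, deg
    return np.array([C[0]+r*np.cos(np.radians(a)),C[1]+r*np.sin(np.radians(a)),z])
def shift(*T):
    from scipy.spatial.transform import Rotation as Rn
    o=bot.get_obs(); M=Rn.from_euler("xyz",o["tcp_rot"],degrees=True).as_matrix()
    for t in T: print("shift",np.round((t-o["ee_pos"])@M,4))
E
python3 -m pendant '[[0.036, -0.017, 0, 6.1, 0], [0.072, -0.034, 0, 12.2, 0], [0.108, -0.051, 0, 18.3, 0], [0.144, -0.068, 0, 24.4, 0], [0.18, -0.085, 0, 30.5, 0]]'
python3 -c "
from h import *
shift(pol(.182,255.7,.16),pol(.182,255.7,.097))
o=bot.get_obs();print(o['q'])"
```

```text
time: 0.52
ee_pos: [0.3031, -0.3952, 0.256]
tcp_rot: [-180.0, 0.0, -14.5]
wrist_force: [0.3, -0.6, -0.3]
opening: 0.0254
grasp_force: 0.0
shift [ 0.1834 -0.2726  0.096 ]
shift [ 0.1834 -0.2726  0.159 ]
[-5.25148143e+01 -2.12779553e+00  2.79767996e+00  9.49461533e+01
  2.73065044e-03  1.42031079e+02]
```

```bash

python3 -m pendant '[[0.02, -0.027, 0, -7, 0], [0.04, -0.054, 0, -14, 0], [0.06, -0.081, 0, -21, 0], [0.08, -0.108, 0, -28, 0], [0.1, -0.135, 0, -35, 0]]' >/dev/null
python3 -m pendant '[[0, 0, 0, -7, 0], [0, 0, 0, -14, 0], [0, 0, 0, -21, 0], [0, 0, 0, -28, 0], [0, 0, 0, -35, 0]]' >/dev/null
python3 -m pendant '[[0, 0, 0, -7, 0], [0, 0, 0, -14, 0], [0, 0, 0, -20.2, 0], [0, 0, 0, -20.2, 0]]'
python3 -c "
from h import *
shift(pol(.182,255.7,.16),pol(.182,255.7,.097))
o=bot.get_obs();print(o['q'])"
```

```text
time: 1.68
ee_pos: [0.4322, -0.2903, 0.2559]
tcp_rot: [-180.0, -0.0, 76.3]
wrist_force: [-0.6, 1.0, 0.6]
opening: -0.0001
grasp_force: 0.0
shift [0.1374 0.0868 0.0959]
shift [0.1374 0.0868 0.1589]
[-3.38876412e+01  9.66832982e-01  5.85288296e+00  9.49276152e+01
  1.56509685e-03  6.98422846e+01]
```

```bash

python3 -m pendant '[[0.034, 0.022, 0, 0, 0], [0.068, 0.044, 0, 0.5, 0], [0.102, 0.066, 0.03, 0.5, 0], [0.137, 0.087, 0.06, 0.5, 0], [0.137, 0.087, 0.096, 0.5, 0]]'
python3 -m pendant '[[0, 0, 0, 0, 0], [0, 0, 0, 0, 0]]'
python3 - <<'E'
from h import *
shift(pol(.182,255.7,.097))
cv2.imwrite("pics/w0.png",bot.camera("wrist")); cv2.imwrite("pics/w0t.png",cv2.resize(bot.camera("top")[165:265,275:405],(780,600),interpolation=2))
E
```

```text
time: 2.1
ee_pos: [0.5518, -0.1775, 0.1682]
tcp_rot: [179.7, -0.0, 75.4]
wrist_force: [0.8, -0.3, 0.3]
opening: 0.0001
grasp_force: 0.0
time: 2.27
ee_pos: [0.5475, -0.179, 0.1647]
tcp_rot: [-179.7, -0.0, 75.4]
wrist_force: [-0.4, -0.2, 0.6]
opening: -0.0002
grasp_force: 0.0
shift [0.0019 0.0015 0.0677]
```

View pics/w0.png

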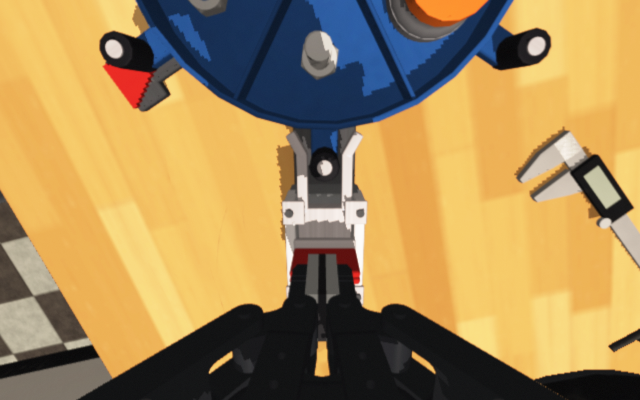

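The wrist view shows the lug top at (324,168), the red plate's edge at (325,250) and the fingertips at (320,256), lined up on the latch. I'll check these against the geometry.

```bash
python3 - <<'E'
from h import *
def rp(p):
    d=p[:2]-C; print(np.round(p,4),"r",round(np.hypot(*d),4),"az",round(np.degrees(np.arctan2(d[1],d[0]))%360,1))
rp(ray("wrist",(324,168),.068)); rp(ray("wrist",(325,250),.1));rp(ray("wrist",(325,250),.064));rp(ray("wrist",(535,46),.068)); rp(ray("wrist",(114,47),.068))
i=bot.camera_info("wrist"); E=np.linalg.inv(i["extrinsics"]); o=bot.get_obs()
for p in (o["ee_pos"]-[0,0,.025],pol(.207,255.7,.1),pol(.207,255.7,.064)):
    q=i["mtx"]@(E[:3,:3]@p+E[:3,3]); print(q[:2]/q[2])
rp(o["ee_pos"])
E
```

```text
[ 0.5599 -0.1462  0.068 ] r 0.1491 az 256.8
[ 0.5486 -0.1916  0.1   ] r 0.1959 az 256.6
[ 0.5446 -0.2088  0.064 ] r 0.2136 az 256.6
[ 0.7048 -0.1051  0.068 ] r 0.152 az 316.8
[ 0.4535 -0.0404  0.068 ] r 0.1459 az 195.6
[320.30092596 269.44037085]
[320.34936439 265.41847259]
[320.48278839 242.15835791]
[ 0.5485 -0.1805  0.1687] r 0.1852 az 255.8
```

```bash

python3 -m pendant '[[0, 0, 0.03, 0, 0], [0.001, 0.001, 0.06, 0, 0], [0.001, 0.001, 0.068, 0, 0], [0.001, 0.001, 0.068, 0, 0], [0.001, 0.001, 0.068, 0, 0]]'
python3 -m pendant '[[-0.012, 0, 0, 0, 0], [-0.024, 0, 0, 0, 0], [-0.036, 0, 0, 0, 0], [-0.048, 0, 0, 0, 0], [-0.054, 0, 0, 0, 0]]'
python3 -m pendant '[[-0.003, 0, 0, 0, 0], [-0.006, 0, 0, 0, 0], [-0.006, 0, 0, 0, 0], [-0.006, 0, 0, 0, 0]]'
python3 - <<'E'
from h import *
print(bot.get_obs()["wrist_force"],np.hypot(*(bot.get_obs()["ee_pos"][:2]-C)))
cv2.imwrite("pics/w1t.png",cv2.resize(bot.camera("scene")[155:255,275:405],(780,600),interpolation=2))
E
```

```text
time: 2.78
ee_pos: [0.5499, -0.18, 0.1011]
tcp_rot: [179.9, 0.0, 75.4]
wrist_force: [-0.0, 0.6, -0.2]
opening: 0.0002
grasp_force: 0.0
time: 3.2
ee_pos: [0.5359, -0.2335, 0.0997]
tcp_rot: [179.9, 0.0, 75.4]
wrist_force: [1.8, 1.3, 1.2]
opening: 0.0003
grasp_force: 1.5
time: 3.53
ee_pos: [0.5352, -0.2354, 0.0994]
tcp_rot: [180.0, -0.3, 75.6]
wrist_force: [4.5, 15.5, 6.3]
opening: 0.0002
grasp_force: 8.0
[ 4.5086481  15.48503612  6.26043679] 0.24160589373712082
```

View pics/w1t.png

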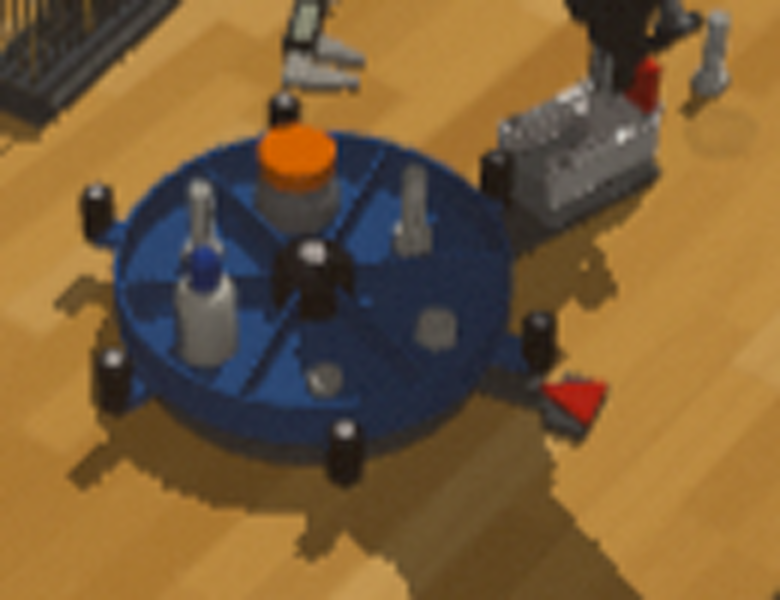

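The picture shows the latch fully drawn: the plate is at about (648,85), the fork is off the lug and the tray hasn't moved. The 15 N at r = 241.6 mm confirms the stop.

```bash

python3 -m pendant '[[0.013, 0, 0, 0, 0], [0.014, 0, -0.03, 0, 0], [0.014, 0, -0.06, 0, 0], [0.014, 0, -0.09, 0, 0], [0.014, 0, -0.09, 0, 0]]'
python3 - <<'E'
from h import *
shift(pol(.147,53,.19),pol(.147,53,.075))
E
```

```text
time: 4.0
ee_pos: [0.5394, -0.2244, 0.195]
tcp_rot: [179.6, 0.1, 75.5]
wrist_force: [0.2, -0.6, 0.1]
opening: 0.0
grasp_force: 0.0
shift [0.3658 0.0529 0.0045]
shift [0.3661 0.0521 0.1195]
```

```bash

python3 -m pendant '[[0.037, 0.005, 0, 0, 0], [0.074, 0.01, 0, 0, 0], [0.111, 0.015, 0, 0, 0], [0.148, 0.02, 0, 0, 0], [0.185, 0.025, 0, 0, 0]]'
python3 -m pendant '[[0.037, 0.005, 0, 0, 0], [0.074, 0.01, 0, 0, 0], [0.111, 0.015, 0, 0, 0], [0.148, 0.022, 0, 0, 0], [0.181, 0.028, 0, 0, 0]]'
python3 -m pendant '[[0, 0, 0, 0, 0], [0, 0, 0, 0, 0], [0, 0, 0, 0, 0]]'
python3 - <<'E'
from h import *
shift(pol(.147,53,.12),pol(.147,53,.075))
cv2.imwrite("pics/w2.png",bot.camera("wrist"))
i=bot.camera_info("wrist"); E=np.linalg.inv(i["extrinsics"]); o=bot.get_obs()
for p in (o["ee_pos"]-[0,0,.025],pol(.146,15.7,.068),pol(.146,75.7,.068)):
    q=i["mtx"]@(E[:3,:3]@p+E[:3,3]); print(q[:2]/q[2])
E
```

```text
time: 4.42
ee_pos: [0.6088, -0.0495, 0.1885]
tcp_rot: [-180.0, 0.1, 75.4]
wrist_force: [0.6, -0.5, 0.2]
opening: 0.0001
grasp_force: 0.0
time: 4.83
ee_pos: [0.6815, 0.1194, 0.1883]
tcp_rot: [-180.0, 0.1, 75.5]
wrist_force: [0.2, -1.3, -0.4]
opening: -0.0001
grasp_force: 0.0
time: 5.08
ee_pos: [0.6808, 0.117, 0.1882]
tcp_rot: [-180.0, 0.1, 75.5]
wrist_force: [0.8, -0.1, 0.1]
opening: -0.0003
grasp_force: 0.0
shift [-0.0001  0.0018  0.0682]
shift [-0.      0.0018  0.1132]
[320.394342   269.35158971]
[405.53125972 277.49625758]
[249.74655686 195.15637209]
```

View pics/w2.png

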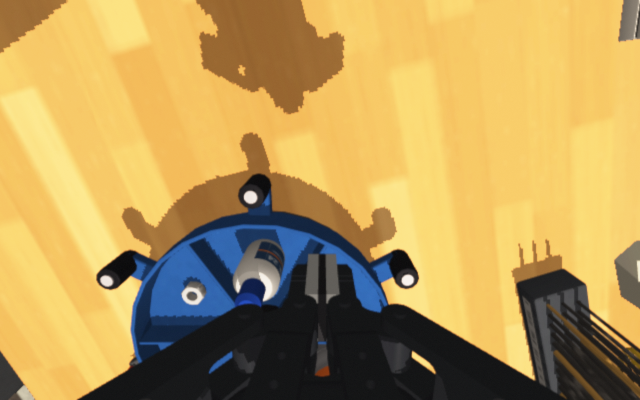

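The wrist view shows the fingertips at (320,262), between the bottle bay's lug at (256,195) and the next lug at (405,278). Both lugs are within about 3 mm of prediction. The bottle stands at (258,275), clear of the fingers. I'll descend and work out the sweep.

```bash

python3 -m pendant '[[0, 0.001, 0.03, 0, 0], [0, 0.001, 0.06, 0, 0], [0, 0.001, 0.09, 0, 0], [0, 0.001, 0.11, 0, 0], [0, 0.001, 0.11, 0, 0]]'
python3 - <<'E'
from h import *
o=bot.get_obs(); print(o["ee_pos"],o["tcp_rot"][2])
y=np.radians(75.5); X=np.array([np.cos(y),np.sin(y),0]); Y=np.array([np.sin(y),-np.cos(y),0])
for a0 in (53,78,103,128,153):
    s=pol(.147,a0,0)
    print(a0,";".join("%.3f %.3f 0 0 0"%((pol(.147,a0+5*k,0)-s)@X,(pol(.147,a0+5*k,0)-s)@Y) for k in range(1,6)))
shift(pol(.147,53,.078))
E
```

```text
time: 5.55
ee_pos: [0.6795, 0.115, 0.0739]
tcp_rot: [-179.6, 0.2, 75.4]
wrist_force: [-0.5, -0.3, -0.3]
opening: -0.0
grasp_force: 0.0
[0.679466   0.11499897 0.07394366] 75.37460870295693
53 0.004 -0.012 0 0 0;0.008 -0.024 0 0 0;0.010 -0.037 0 0 0;0.011 -0.050 0 0 0;0.011 -0.063 0 0 0
78 -0.001 -0.013 0 0 0;-0.003 -0.025 0 0 0;-0.007 -0.038 0 0 0;-0.011 -0.050 0 0 0;-0.016 -0.061 0 0 0
103 -0.006 -0.011 0 0 0;-0.014 -0.022 0 0 0;-0.022 -0.031 0 0 0;-0.031 -0.041 0 0 0;-0.041 -0.049 0 0 0
128 -0.011 -0.007 0 0 0;-0.022 -0.014 0 0 0;-0.033 -0.019 0 0 0;-0.045 -0.024 0 0 0;-0.058 -0.027 0 0 0
153 -0.013 -0.002 0 0 0;-0.025 -0.003 0 0 0;-0.038 -0.003 0 0 0;-0.051 -0.002 0 0 0;-0.064 0.000 0 0 0
shift [ 0.0021  0.0025 -0.0041]
```

```bash

python3 -m pendant '[[0.006, -0.01, -0.004, 0, 0], [0.01, -0.022, -0.004, 0, 0], [0.012, -0.035, -0.004, 0, 0], [0.013, -0.048, -0.004, 0, 0], [0.013, -0.061, -0.004, 0, 0]]'
python3 - <<'E'
from h import *
o=bot.get_obs(); shift(pol(.147,78,.078))
cv2.imwrite("pics/w3.png",cv2.resize(bot.camera("scene")[155:255,275:405],(780,600),interpolation=2))
E
```

```text
time: 5.97
ee_pos: [0.6266, 0.1453, 0.0867]
tcp_rot: [179.8, -0.1, 75.5]
wrist_force: [-0.2, -0.6, 0.3]
opening: 0.0003
grasp_force: 0.4
shift [-0.003  -0.0014  0.0086]
```

View pics/w3.png

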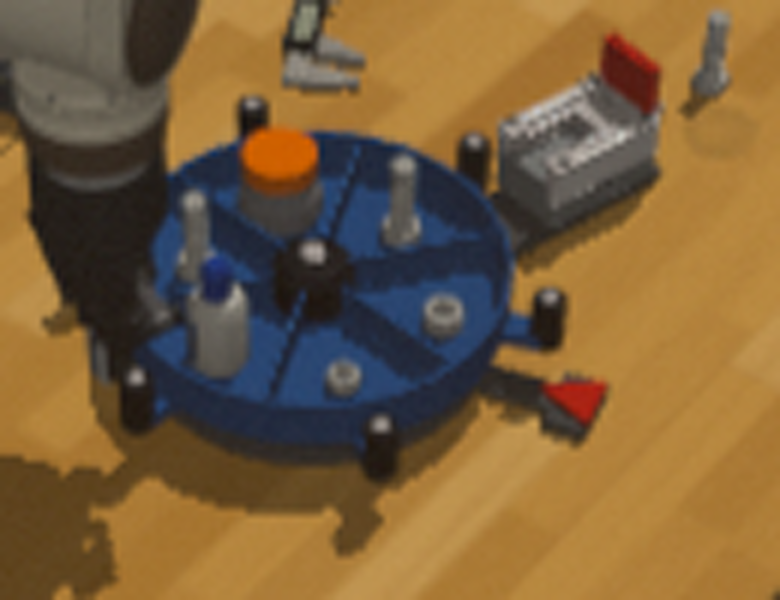

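The tray is turning anticlockwise, with the finger behind the bottle's lug at (137,398) and the bottle upright. I'll let the arm settle and read its height.

```bash

python3 -m pendant '[[0, 0, 0, 0, 0], [0, 0, 0, 0, 0], [0, 0, 0, 0, 0]]' | head -2
python3 - <<'E'
from h import *
shift(pol(.147,78,.078))
E
```

```text
time: 6.27
ee_pos: [0.6271, 0.1448, 0.0843]
shift [-0.0026 -0.002   0.0063]
```

```bash

python3 -m pendant '[[-0.004, -0.015, 0.006, 0, 0], [-0.006, -0.027, 0.006, 0, 0], [-0.01, -0.04, 0.006, 0, 0], [-0.014, -0.052, 0.006, 0, 0], [-0.019, -0.063, 0.006, 0, 0]]' | head -4
python3 - <<'E'
from h import *
shift(pol(.147,103,.078))
E
```

```text
time: 6.68
ee_pos: [0.5606, 0.1422, 0.0772]
tcp_rot: [180.0, -0.0, 75.5]
wrist_force: [0.6, -0.4, 0.1]
shift [ 0.0001  0.0003 -0.0008]
```

```bash

python3 -m pendant '[[-0.006, -0.011, 0, 0, 0], [-0.014, -0.022, 0, 0, 0], [-0.022, -0.031, 0, 0, 0], [-0.031, -0.041, 0, 0, 0], [-0.041, -0.049, 0, 0, 0]]' | head -4
python3 - <<'E'
from h import *
shift(pol(.147,128,.078))
E
```

```text
time: 7.1
ee_pos: [0.503, 0.1146, 0.0774]
tcp_rot: [180.0, -0.0, 75.5]
wrist_force: [0.4, -0.2, 0.3]
shift [ 0.0004  0.0004 -0.0006]
```

```bash

python3 -m pendant '[[-0.011, -0.007, 0, 0, 0], [-0.022, -0.014, 0, 0, 0], [-0.033, -0.019, 0, 0, 0], [-0.045, -0.024, 0, 0, 0], [-0.058, -0.027, 0, 0, 0]]' | head -4
python3 -m pendant '[[-0.013, -0.002, 0, 0, 0], [-0.025, -0.003, 0, 0, 0], [-0.038, -0.003, 0, 0, 0], [-0.051, -0.002, 0, 0, 0], [-0.064, 0, 0, 0, 0]]' | head -4
python3 -m pendant '[[0, 0, 0, 0, 0], [0, 0, 0, 0, 0]]' | head -2
python3 - <<'E'
from h import *
o=bot.get_obs(); d=o["ee_pos"][:2]-C; print(np.hypot(*d),np.degrees(np.arctan2(d[1],d[0]))%360)
cv2.imwrite("pics/w4.png",cv2.resize(bot.camera("scene")[155:255,275:405],(780,600),interpolation=2))
E
```

```text
time: 7.52
ee_pos: [0.4619, 0.0648, 0.0772]
tcp_rot: [180.0, -0.0, 75.5]
wrist_force: [1.2, 0.4, -0.4]
time: 7.93
ee_pos: [0.4459, 0.0023, 0.0771]
tcp_rot: [180.0, -0.0, 75.5]
wrist_force: [0.9, 1.3, -0.0]
time: 8.1
ee_pos: [0.446, 0.0027, 0.077]
0.14805209288544438 178.5866464485401
```

View pics/w4.png

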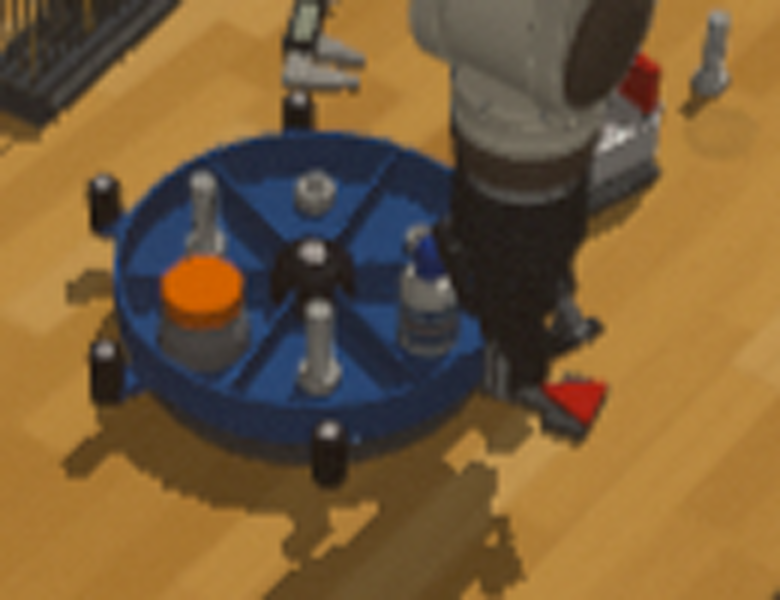

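The scene crop shows lug tops at (329,430), (105,350), (103,183) and (298,98), just short of their starting places, and the bottle upright at (428,300). I'll fit the tray angle from these.

```bash
python3 - <<'E'
from h import *
f=lambda u,v:np.degrees(np.arctan2(*(ray("scene",(275+(u-2.5)/6,155+(v-2.5)/6),.068)[:2]-[.594,-.0027])[::-1]))%360
for a,b in (((345,430),(329,430)),((113,357),(105,350)),((96,192),(103,183)),((285,98),(298,98))): print(f(*a),f(*b))
E
```

```text
135.74183493710174 132.19299615078626
75.46215260073875 72.50132782418991
16.034535680021744 12.40598651885491
315.4163249171803 312.15204246256434
```

```bash

cat >> h.py <<'E'
def trayerr():
    "deg that visible far-side lugs stand from their latched places (template of the first picture)"
    a=cv2.imread("pics/scene0.png"); b=bot.camera("scene"); r=[]
    f=lambda u,v:np.degrees(np.arctan2(*(ray("scene",(u,v),.068)[:2]-[.594,-.0027])[::-1]))
    for u,v in ((345,430),(113,357),(96,192),(285,98)):
        u=275+u/6; v=155+v/6; x,y=int(round(u)),int(round(v))
        A,B=[cv2.resize(i[y-12:y+13,x-12:x+13],None,fx=6,fy=6,interpolation=cv2.INTER_CUBIC) for i in (a,b)]
        T=A[45:105,51:99]; m=cv2.matchTemplate(B,T,cv2.TM_CCOEFF_NORMED); _,s,_,(px,py)=cv2.minMaxLoc(m)
        r.append((round(float(f(u+(px-51)/6,v+(py-45)/6)-f(u,v)),2),round(s,2)))
    return r
E
python3 -c "
from h import *
print(trayerr()); shift(pol(.147,181.9,.078))"
```

```text
[(-3.52, 0.98), (-2.97, 0.87), (-3.69, 0.99), (-3.58, 0.85)]
shift [-0.0088  0.0033 -0.0011]
```

```bash

python3 -m pendant '[[-0.004, 0.001, 0, 0, 0], [-0.009, 0.003, 0, 0, 0], [-0.009, 0.003, 0, 0, 0], [-0.009, 0.003, 0, 0, 0]]'|head -4
python3 -c "
from h import *
print(trayerr())"
```

```text
time: 8.53
ee_pos: [0.4468, -0.006, 0.0769]
tcp_rot: [-180.0, 0.0, 75.5]
wrist_force: [-0.7, -0.8, 0.2]
[(-3.52, 0.98), (-2.97, 0.87), (-3.69, 0.99), (-3.58, 0.85)]
```

```bash

python3 -m pendant '[[-0.003, 0.001, 0, 0, 0], [-0.006, 0.002, 0, 0, 0], [-0.006, 0.002, 0, 0, 0], [-0.006, 0.002, 0, 0, 0]]'|head -4
python3 -c "
from h import *
print(trayerr())"
```

```text
time: 8.92
ee_pos: [0.4472, -0.0124, 0.0769]
tcp_rot: [180.0, 0.0, 75.5]
wrist_force: [-1.1, 0.8, 0.3]
[(-1.96, 0.98), (-1.75, 0.94), (-2.05, 0.99), (-2.04, 0.88)]
```

```bash

python3 -m pendant '[[-0.001, 0, 0, 0, 0], [-0.002, 0.001, 0, 0, 0], [-0.003, 0.001, 0, 0, 0], [-0.004, 0.001, 0, 0, 0], [-0.0045, 0.0015, 0, 0, 0]]'|head -4
python3 -m pendant '[[0, 0, 0, 0, 0]]'|head -1
python3 -c "
from h import *
print(trayerr())"
```

```text
time: 9.38
ee_pos: [0.4475, -0.017, 0.077]
tcp_rot: [-180.0, -0.0, 75.5]
wrist_force: [-1.0, 0.9, 0.9]
time: 9.47
[(-0.83, 0.97), (-0.26, 0.98), (-0.43, 0.99), (-0.51, 0.92)]
```

```bash

python3 -m pendant '[[0.008, -0.002, 0, 0, 0], [0.016, -0.004, 0, 0, 0], [0.016, -0.004, -0.04, 0, 0], [0.016, -0.004, -0.08, 0, 0], [0.016, -0.004, -0.11, 0, 0]]'|head -4
python3 -m pendant '[[0, 0, 0, 0, 0], [0, 0, 0, 0, 0]]'|head -2
python3 -c "
from h import *
print(trayerr());shift(pol(.290,255.7,.19),pol(.290,255.7,.097))"
```

```text
time: 9.93
ee_pos: [0.4476, 0.0004, 0.1896]
tcp_rot: [179.9, -0.0, 75.5]
wrist_force: [0.8, 0.5, 0.5]
time: 10.1
ee_pos: [0.4486, 0.0003, 0.1888]
[(-0.43, 0.98), (-0.26, 0.98), (-0.43, 0.99), (-0.51, 0.92)]
shift [-0.2546  0.1426 -0.0028]
shift [-0.2546  0.1425  0.0902]
```

```bash

python3 -m pendant '[[-0.032, 0.018, 0, 0, 0], [-0.064, 0.036, 0, 0, 0], [-0.096, 0.054, 0, 0, 0], [-0.128, 0.072, 0, 0, 0], [-0.16, 0.09, 0, 0, 0]]'|head -2
python3 -m pendant '[[-0.032, 0.018, 0, 0, 0], [-0.064, 0.036, 0, 0, 0], [-0.095, 0.053, 0, 0, 0], [-0.095, 0.053, 0, 0, 0], [-0.095, 0.053, 0, 0, 0]]'|head -2
python3 -c "
from h import *
shift(pol(.290,255.7,.097))"
```

```text
time: 10.57
ee_pos: [0.4944, -0.1791, 0.1853]
time: 10.98
ee_pos: [0.5217, -0.284, 0.1843]
shift [0.002  0.0005 0.0873]
```

```bash

python3 -m pendant '[[0, 0, 0.03, 0, 0], [0, 0, 0.06, 0, 0], [0, 0, 0.087, 0, 0], [0, 0, 0.087, 0, 0], [0, 0, 0.087, 0, 0]]'|head -4
python3 -m pendant '[[0.01, 0, 0, 0, 0], [0.02, 0, 0, 0, 0], [0.03, 0, 0, 0, 0], [0.04, 0, 0, 0, 0], [0.05, 0, 0, 0, 0]]'|head -4
python3 -c "
from h import *
print(trayerr());shift(pol(.228,255.7,.097))"
```

```text
time: 11.4
ee_pos: [0.5212, -0.2815, 0.0988]
tcp_rot: [-179.8, -0.1, 75.5]
wrist_force: [-0.3, -0.8, 1.2]
time: 11.82
ee_pos: [0.5356, -0.2339, 0.1013]
tcp_rot: [179.9, 0.0, 75.5]
wrist_force: [-1.5, -3.0, 1.6]
[(-0.43, 0.98), (-0.4, 0.98), (-0.43, 0.99), (-0.51, 0.92)]
shift [ 0.0105 -0.0008  0.0039]
```

```bash

python3 -m pendant '[[0.005, 0, 0, 0, 0], [0.01, 0, 0, 0, 0], [0.013, 0, 0, 0, 0], [0.015, 0, 0, 0, 0], [0.015, 0, 0, 0, 0]]'|head -4
python3 -c "
from h import *
print(trayerr());o=bot.get_obs();print(o['wrist_force'],np.hypot(*(o['ee_pos'][:2]-C)))"
```

```text
time: 12.28
ee_pos: [0.5381, -0.2221, 0.1001]
tcp_rot: [180.0, 0.3, 75.4]
wrist_force: [-4.0, -13.0, 2.8]
[(-0.65, 0.98), (-0.26, 0.98), (-0.43, 0.99), (-0.51, 0.92)]
[ -2.56638215 -12.64454816   2.05459762] 0.22812219063114225
```

```bash

python3 -m pendant '[[0.003, 0, 0, 0, 0], [0.005, 0, 0, 0, 0], [0.005, 0, 0, 0, 0]]'|head -4
python3 -m pendant '[[-0.015, 0, 0, 0, 0], [-0.03, 0, 0, 0, 0], [-0.03, 0, -0.04, 0, 0], [-0.03, 0, -0.08, 0, 0], [-0.03, 0, -0.1, 0, 0]]'|head -4
python3 -m pendant '[[-0.03, 0, 0, 0, 0], [-0.06, 0, 0, 0, 0], [-0.06, 0, 0, 0, 0], [-0.06, 0, 0, 0, 0]]'|head -4
python3 - <<'E'
from h import *
print(trayerr())
cv2.imwrite("pics/w5.png",cv2.resize(bot.camera("scene")[155:255,275:405],(780,600),interpolation=2))
E
```

```text
time: 12.58
ee_pos: [0.5382, -0.2218, 0.1003]
tcp_rot: [180.0, 0.8, 75.2]
wrist_force: [-11.2, -37.4, 1.8]
time: 13.0
ee_pos: [0.5326, -0.2447, 0.2039]
tcp_rot: [179.8, -0.0, 75.4]
wrist_force: [0.6, -1.1, 1.3]
time: 13.33
ee_pos: [0.5167, -0.3034, 0.1994]
tcp_rot: [-179.9, -0.1, 75.4]
wrist_force: [0.6, -0.3, -0.5]
[(-0.43, 0.99), (-0.26, 0.98), (-0.43, 0.99), (-0.51, 0.92)]
```

View pics/w5.png

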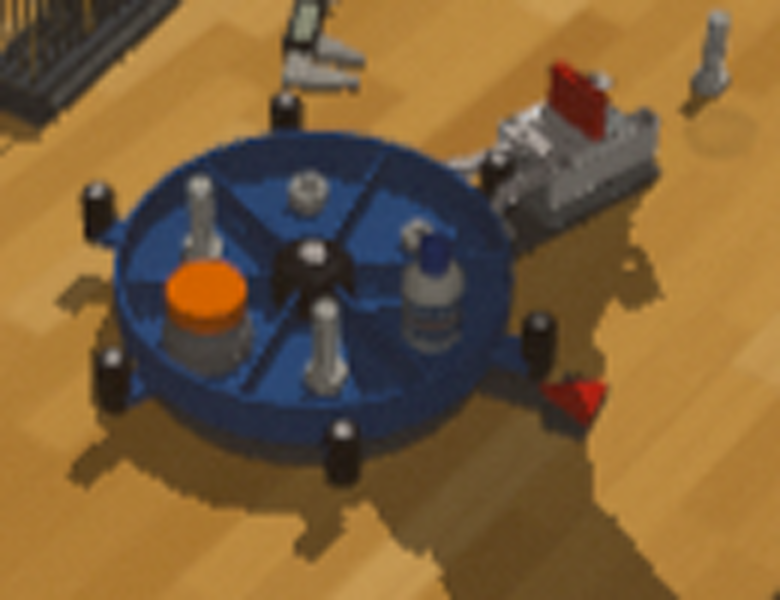

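The plate is back at its starting pixel (579,98) and the fork straddles a lug. The bottle's bay faces the arrow, with the bottle upright, and the robot is clear of everything.

```bash
python3 -c "
from workcell import bot
print(bot.job_done())"
```

```text
the job is handed in; nothing more can be done
None
```

I've handed the job in at about 13 s: the latch was drawn to its stop, the tray turned +120° so the bottle's bay faces the red arrow (within about half a degree), and the plate pushed fully home to lock it, with the bottle upright in the last picture; no verdict came back.

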